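# Pry the retaining ring out of a bearing housing with a pick

## Task

Use the pick to lift the split retaining ring out of its groove: slide the pick's tip through the notch under the end of the ring and raise that end until it has risen about 45 mm. Do not touch the ring with the gripper. Leave the ring standing up and lay the pick down on the table.

Things in the scene. Friction and masses are not known exactly. Their poses are not given: they have to be found in the camera images.
- pick_grip (a point): Handle centre of the pick, a loose 50 g tool lying flat: square grey handle 84 mm long, 18 x 18 mm, with a straight steel shank 5.6 mm thick running on 76 mm, tapered to 3.2 mm at the tip. On the axis, 9 mm above the table. x: from handle to tip; z up. A needle file and a small driver lie beside it in any order; only the pick has a square grey handle.
- pick_tip (a point): Very tip of the pick's shank, on the tool's axis, 118 mm along x from pick_grip (76 mm past the handle's front). Same axes as pick_grip.
- housing: Fixed aluminium bearing housing, open on top: drum 108 mm diameter, 56 mm tall, on a square foot 116 mm wide, 10 mm high. Origin: centre of its underside. x points away from its notch, roughly away from the robot; z up. The notch cuts the -x wall, 40 mm wide outside, 27 mm inside, floor 30 mm above the table, open on top. A like housing nearby has a closed cover and no ring.
- ring_end (a point): Centre of the underside of the ring end to lift: a lug 14 mm wide (y), 14.5 mm long (x), 5 mm thick, of a dark steel split ring, 88 mm across. Seated: 50 mm above the table, 36.5 mm from the housing's axis, mid-notch, 20 mm free below it, open inwards for 20 mm more. Axes as the housing's, tilting with the ring. The other lug, 22 mm to +y beside the notch, rises with it.
- ring (a joint): Lift angle of the ring, rad: 0 in its groove, grows as the end is raised, at most 1.2. The ring is rigid and tips about a level axis (along y) at the far side of its groove, 78 mm from ring_end: the end rises 78 mm x sin(angle) and moves inwards a little. Stiff (about 0.6 N at the end); stays at any angle it is left at.

How it is judged:
On the way:
1. the pick bears on the ring and has begun to lift it (value of joint ring above 0.15 rad and contact force between pick and ring above 0.05 N), for 0.1 s.
At the end, for the whole second after the job is handed in: The ring stands raised by more than 0.45 rad (its end at least 34 mm above where it lay), and the pick lies still and flat on the table (handle centre and tip both lower than 20 mm) (value of joint ring above 0.45 rad and height (world z) of each of pick_grip, pick_tip below 0.02 m and linear speed of pick below 0.03 m/s); the robot touches nothing.
It fails at once if the gripper or arm touches the ring (contact force between any of the fingers, the arm and ring above 0.5 N).
It also fails if it takes over 51 s, if anything falls off the work surface, if the arm or the gripper's body presses on something with over 40 N, if the wrist force passes 120 N, or if a joint passes its speed limit or range.

## Robot

A 6-joint arm with a two-finger parallel gripper is mounted at the origin on a cart in front of the work surface, level with it; the furniture and walls round the work are solid. World frame = base frame: x ahead of the robot, y to its left, z up, the work surface at z = 0. Lengths are in m, angles in rad, forces in N, time in s.
With the tool pointing down it reaches from about 0.25 to 0.725 m from the base axis. Payload 4 kg.
Tool frame: the origin (TCP) lies at the very end of the fingers, on their centre line; the grasp point (between the pads) lies 19 mm behind it; z points along the fingers, y is the line along which they close (so a half turn about z gives the same grasp; the last joint's range is limited). The gripper opens to 85 mm and grips with 20 to 120 N. Pads are 22 mm wide; open, the fingers measure 114 mm over their backs; the gripper's body (76 mm by 85 mm) begins 54 mm behind the grasp point. The pads swing forward as they close: fully open they stand 13 mm farther back than shut.
Start: joints at [1.288, 0.241, 0.005, 1.335, 0, 1.571], TCP at [0.14, 0.48, 0.196] pointing down, gripper open.
Joint ranges: [-2.72, 2.72], [-1.05, 1.87], [-1.09, 1.28], [-1.99, 2.15], [-1.42, 1.44], [-3.14, 3.14]. Speed limits (rad/s): [2.79, 2.79, 3.14, 3.14, 3.14, 3.14].

## Interface

Orientations are given as a unit quaternion [x, y, z, w].
In Python, from workcell import bot, vision, workorder, boxes_of gives the robot as it stands.
- The arm moves only by the tool send_rows, never from a script. Its argument "motion" is text: rows parted by semicolons, each of 5 numbers parted by spaces: the closure, from -1 (fully open) to 1 (shut), so that 0 is half open, then the shift along the tool's x, y, z in cm, then the turn about the tool's z in rad. In form: claw x y z twist; .... A call has 1 to 5 rows; each row is the pose to reach, as a shift and turn from the pose commanded when the call began, along the tool's axes at that moment; what a row does not reach only later rows make up. A row lasts 1/10 s, in which the tool goes at most 50 mm and 8.59 degrees, less where a joint would pass 70% of its speed; a pose out of reach is approached as far as the arm can. A call with a gripper value outside its range is refused whole. The fingers move at their own pace and stop on an object; the grip force is fixed at half the most. Time passes only in rows, so rows that repeat a pose let the fingers close. It gives the time, the measured TCP pose, the force, the opening and the grip force at its end, in the units of the state.
- bot.get_obs(): the state, without advancing time (a new reading comes with each control period).
- vision.camera(name): name is "side" or "top" or "wrist"; returns the picture (400x640x3 uint8, red, green, blue); there is no depth.
- vision.camera_model(name): a dict with "fov_y" (degrees; the focal length in pixels is half the picture's height over the tangent of half this angle, whatever the lens; pixels are square), "cx", "cy" (the principal point, pixels), "k1" (the pictures are not rectified: a ray, as slopes to the right and down, at radius r is drawn at 1 + k1 r^2 times it, then the intrinsics apply), "world_from_camera" (4x4, takes a point from camera to world coordinates); the wrist camera has in their place "hand_eye" (4x4, takes a point from camera to tool coordinates, whose origin is the TCP and whose axes are the flange's). Camera axes: x right, y down, z forward; pixel columns grow to the right and rows downward; lengths in m; the calibration is good to about 2 mm. A picture is of the moment at which its call begins: read the wrist's pose just before it. camera_model takes no time and is no camera call.
- workorder.job_done(): hands the job in; it is judged then, once.
Trained networks look in the newest picture that a camera, given by its name, has taken for a name from the list of things; names that differ only in an ending like _2 or _b are one class to them, and where a whole thing is asked for, a point or a joint stands for the part that bears it (a point fixed in the world has none). Each returns a list of dicts, best first, with "conf" (0 to 1); they miss things now and then, are a little off and sometimes report something else, mostly with a low value. They report only what shows in the picture. A call takes as long as a camera call.
- boxes_of(camera, target): "rect" ([centre column, centre row, width, height] in pixels, round what is visible of it).
The state is a dict: "clock": time; "joint_pos": joint angles; "joint_vel": joint speeds; "tau": joint torques, N m; "eef_pos": TCP position; "tool_rot": TCP orientation; "ft_force": force on the tool from outside, world axes, zero at the start; "ft_torque": the same for the moment, N m; "grip_width": finger opening in m; "grasp_force": force on a finger pad.
Only numpy, scipy, OpenCV 4.12 (cv2) and the standard library are available. Lean on these libraries where they do the work, as an engineer would, in place of code of your own. Each camera call takes 0.05 s, during which the arm holds its last target. There are 200 camera calls.

## Working session

There is one attempt and no reset: what is moved stays moved. The work goes in short steps, Python scripts to look and compute and a tool call to move; the robot and the scene stay as the last step left them, time stands still between calls to the robot, and variables do not carry over. Pictures are saved under pics/ and viewed, at most 11 in all, crops included, and the job is handed in when it is done.

Besides the shell and the picture viewer there is one more tool, called after "Call:" as a command line: name --argument value ..., lists and objects as JSON in quotes. send_rows: Moves the arm, as the interface text tells. Its arguments: {"type":"object","properties":{"motion":{"type":"string"}},"required":["motion"]}

```bash
mkdir -p pics; ls; cat > h.py <<'E'
import numpy as np, cv2
from scipy.spatial.transform import Rotation as R
from workcell import bot, vision, workorder, boxes_of
def save(img,name,crop=None,s=1):
    if crop: img=img[crop[1]:crop[3],crop[0]:crop[2]]
    img=cv2.resize(img,None,fx=s,fy=s,interpolation=cv2.INTER_CUBIC)
    cv2.imwrite('pics/'+name,img[:,:,::-1])
def pose():
    o=bot.get_obs();T=np.eye(4);T[:3,:3]=R.from_quat(o['tool_rot']).as_matrix();T[:3,3]=o['eef_pos'];return T
def model(name,T=None):
    m=vision.camera_model(name);f=200/np.tan(np.radians(m['fov_y'])/2)
    W=np.array(m['world_from_camera']) if 'world_from_camera' in m else (pose() if T is None else T)@np.array(m['hand_eye'])
    return f,m['cx'],m['cy'],m['k1'],W
def ray(name,u,v,T=None):
    f,cx,cy,k,W=model(name,T);K=np.array([[f,0,cx],[0,f,cy],[0,0,1.]])
    x,y=cv2.undistortPoints(np.array([[[u,v]]],float),K,np.array([k,0,0,0.]))[0,0]
    return W[:3,3],W[:3,:3]@np.array([x,y,1])
def atz(name,u,v,z,T=None):
    o,d=ray(name,u,v,T);return o+d*(z-o[2])/d[2]
def proj(name,p,T=None):
    f,cx,cy,k,W=model(name,T);q=np.linalg.inv(W)@np.append(p,1);a=q[:2]/q[2];return a*(1+k*(a@a))*f+[cx,cy]
E
python3 - <<'E'
from h import *
np.set_printoptions(precision=3,suppress=True)
o=bot.get_obs();print(o['clock'],o['eef_pos'],o['tool_rot'],o['grip_width'])
for c in ['side','top']:
    im=vision.camera(c);save(im,c+'0.png');print(c,model(c))
    for t in ['pick_grip','pick_tip','housing','ring_end','ring']:
        print(t,[(np.round(b['rect'],1).tolist(),round(b['conf'],2)) for b in boxes_of(c,t)[:3]])
print(vision.camera_model('wrist'))
E
```

```text
pics
0.0 [0.139 0.479 0.195] [ 0.141  0.99  -0.001 -0.   ] 0.08525783034434897
side (np.float64(442.5777939648746), 321.57321104990405, 197.55698483508914, -0.06521209154070687, array([[ 0.812, -0.216,  0.542,  0.044],
       [-0.583, -0.324,  0.745, -0.56 ],
       [ 0.014, -0.921, -0.389,  0.457],
       [ 0.   ,  0.   ,  0.   ,  1.   ]]))
pick_grip [([266.4, 216.6, 54.7, 18.6], 0.69)]
pick_tip [([266.5, 216.2, 62.0, 16.4], 0.66)]
housing [([405.0, 258.1, 68.6, 57.8], 0.95)]
ring_end [([409.9, 239.4, 47.6, 21.6], 0.75)]
ring [([410.6, 239.8, 46.0, 22.7], 0.66)]
top (np.float64(388.8498826019438), 324.0318030886843, 197.44274076056902, -0.05793982760444231, array([[-0.092, -0.974,  0.206,  0.402],
       [-0.996,  0.09 , -0.018,  0.156],
       [-0.001, -0.206, -0.978,  0.917],
       [ 0.   ,  0.   ,  0.   ,  1.   ]]))
pick_grip [([260.9, 241.5, 11.5, 68.2], 0.71)]
pick_tip [([261.6, 242.2, 7.8, 63.9], 0.55)]
housing [([400.3, 176.6, 49.2, 53.1], 0.77), ([262.3, 241.9, 9.8, 62.9], 0.32)]
ring_end [([405.1, 171.1, 36.4, 38.8], 0.91)]
ring [([405.3, 171.8, 34.6, 40.6], 0.74)]
{'fov_y': 66.81372358860301, 'cx': 319.37248183286385, 'cy': 201.55324297473135, 'k1': -0.02492728964382001, 'hand_eye': array([[-0.001, -0.946, -0.324,  0.083],
       [ 1.   , -0.001,  0.001,  0.001],
       [-0.001, -0.324,  0.946, -0.177],
       [ 0.   ,  0.   ,  0.   ,  1.   ]])}
```

```bash
python3 - <<'E'
from h import *
import cv2
a=cv2.imread('pics/top0.png')[120:320,210:470]
cv2.imwrite('pics/top0c.png',cv2.resize(a,None,fx=3,fy=3,interpolation=cv2.INTER_CUBIC))
for uv in [(261,208),(261,275),(261,242)]: print(atz('top',*uv,.009))
print(atz('top',405,171,.053),atz('side',410,239.5,.053))
E
```

```text
[0.58061277 0.29053712 0.009     ]
[0.42427115 0.30002344 0.009     ]
[0.50001192 0.29536324 0.009     ]
[ 0.62805358 -0.05210518  0.053     ] [ 0.62761087 -0.04996044  0.053     ]
```

View pics/top0c.png

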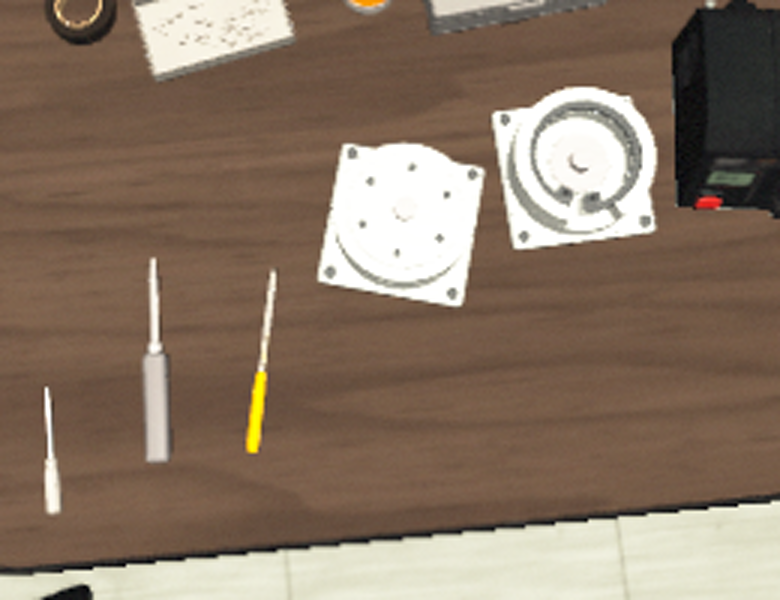

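View pics/side0.png

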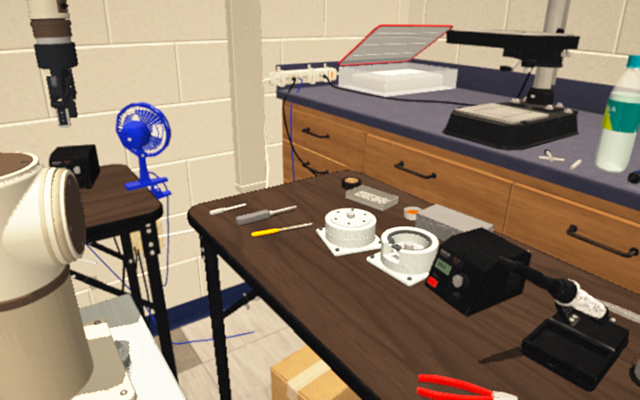

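The top view shows the grey-handled pick in the middle, with its butt at full-image pixel (262,274), handle front at (261,237) and tip at (261,206). The silver needle file is to its left and the yellow driver to its right. The open housing's ring lug is at about (406,187), with the notch facing the robot. A black solder station stands just to the right of the housing, and the side view agrees.

```bash
python3 - <<'E'
from h import *
np.set_printoptions(precision=4,suppress=True)
c=lambda u,v:(210+u/3,120+v/3)
b,f,t=[atz('top',*c(*p),.009) for p in [(157.5,461),(154.5,353),(153,258)]]
print(b,f,t,np.linalg.norm(t-b),np.linalg.norm(f-b)); d=t-b;print('pick yaw',np.arctan2(d[1],d[0]),'grip',t-d/np.linalg.norm(d)*.118,(b+f)/2)
h=[atz('top',*c(*p),.01) for p in [(505,120),(524,236),(645,222)]]
print(h,(h[0]+h[2])/2,'yaw',np.arctan2(*(h[0]-h[1])[[1,0]]),'yaw y', np.arctan2(*(h[1]-h[2])[[1,0]])-np.pi/2)
print('lugs',atz('top',*c(590,201),.055),atz('top',*c(565,194),.055))
T=pose();print(np.arctan2(T[1,0],T[0,0]),T[:3,:3])
E
```

```text
[0.427  0.2964 0.009 ] [0.51   0.2936 0.009 ] [0.5854 0.2903 0.009 ] 0.15857884458784535 0.08309222485703693
pick yaw -0.03870563020501539 grip [0.4675 0.2948 0.009 ] [0.4685 0.295  0.009 ]
[array([ 0.6728, -0.0013,  0.01  ]), array([ 0.5759, -0.0047,  0.01  ]), array([ 0.5783, -0.1027,  0.01  ])] [ 0.6255 -0.052   0.01  ] yaw 0.03506674977567816 yaw y 0.024517906633783504
lugs [ 0.5896 -0.0503  0.055 ] [ 0.5968 -0.032   0.055 ]
2.858774662482722 [[-0.9603  0.2791 -0.    ]
 [ 0.2791  0.9603  0.    ]
 [ 0.      0.     -1.    ]]
```

Call:
send_rows --motion "0 -7.35 -1.7 1.2 -0.05; 0 -14.7 -3.4 2.4 -0.1; 0 -22.1 -5.1 3.6 -0.15; 0 -29.4 -6.9 4.8 -0.2; 0 -36.8 -8.6 6 -0.244"

```text
clock: 1.1
eef_pos: [0.3563, 0.3582, 0.157]
tool_rot: [0.018, 1.0, 0.0, 0.0]
ft_force: [0.1, 0.7, -0.3]
grip_width: 0.0428
grasp_force: 0.0
```

Call:
send_rows --motion "0 0 0 0 0; 0 0 0 0 0; 0 0 0 0 0"

```text
clock: 1.4
eef_pos: [0.3541, 0.3597, 0.1573]
tool_rot: [0.019, 1.0, 0.0, -0.0]
ft_force: [0.3, 1.4, 0.2]
grip_width: 0.0424
grasp_force: 0.0
```

Call:
send_rows --motion "0 -4 -2 2 0; 0 -8 -4 4 0; 0 -11.6 -6 5.7 0; 0 -11.6 -6 5.7 0; 0 -11.6 -6 5.7 0"

```text
clock: 1.9
eef_pos: [0.4674, 0.2955, 0.0997]
tool_rot: [0.019, 1.0, -0.0, -0.001]
ft_force: [0.0, 0.5, 0.8]
grip_width: 0.0427
grasp_force: 0.0
```

```bash
python3 - <<'E'
from h import *
np.set_printoptions(precision=4,suppress=True)
T=pose();im=vision.camera('wrist');save(im,'w1.png');print(T)
for t in ['pick_grip','pick_tip']: print([(np.round(b['rect'],1).tolist(),round(b['conf'],2)) for b in boxes_of('wrist',t)[:2]])
print(proj('wrist',[.468,.295,.009],T),proj('wrist',[.5854,.2903,.009],T))
E
```

```text
[[-0.9993  0.038  -0.0014  0.4674]
 [ 0.038   0.9993 -0.0002  0.2955]
 [ 0.0014 -0.0002 -1.      0.0997]
 [ 0.      0.      0.      1.    ]]
[([318.9, 225.2, 23.5, 152.4], 0.66)]
[([319.7, 222.8, 20.6, 155.3], 0.85)]
[318.3688 192.9454] [318.3386 299.6031]
```

View pics/w1.png

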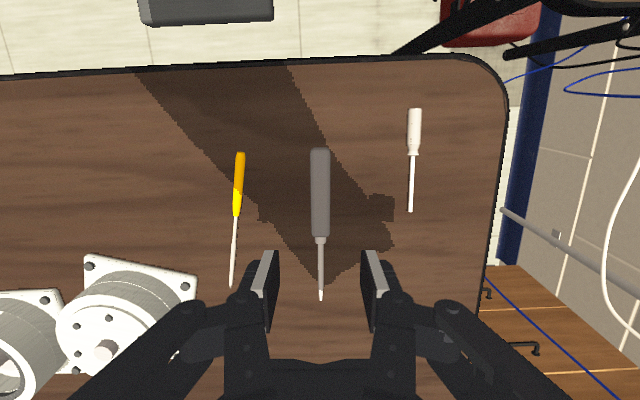

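The wrist view shows the grey handle centred at (320,193) between the fingers and the tip at (321,300), about 2 px from prediction. I'll descend and grip.

Call:
send_rows --motion "0 0 -0.05 4 0; 0 0 -0.05 7.5 0; 0 0 -0.05 9.5 0; 0 0 -0.05 9.5 0; 0.2 0 -0.05 9.5 0"

```text
clock: 2.55
eef_pos: [0.468, 0.2954, 0.0061]
tool_rot: [0.018, 1.0, 0.0, 0.0]
ft_force: [0.5, 0.7, 1.0]
grip_width: 0.034
grasp_force: 0.0
```

Call:
send_rows --motion "1 0 0 0 0; 1 0 0 0 0; 1 0 0 0 0; 1 0 0 0 0; 1 0 0 0 0"

```text
clock: 3.05
eef_pos: [0.4686, 0.2943, 0.0054]
tool_rot: [0.019, 1.0, 0.0, 0.0]
ft_force: [0.8, -0.3, -0.9]
grip_width: 0.0001
grasp_force: 0.0
```

Call:
send_rows --motion "1 0 0 -3 0; 1 0 0 -6 0; 1 0 0 -9 0; 1 0 0 -9 0; 1 0 0 -9 0"

```text
clock: 3.55
eef_pos: [0.4689, 0.2945, 0.0958]
tool_rot: [0.019, 1.0, 0.001, 0.001]
ft_force: [0.6, 0.4, -0.7]
grip_width: 0.0001
grasp_force: 0.0
```

```bash
python3 - <<'E'
from h import *
np.set_printoptions(precision=4,suppress=True)
T=pose();im=vision.camera('wrist');save(im,'w2.png',(200,120,440,320),3);print(T)
vision.camera('side');print([(np.round(b['rect'],1).tolist(),round(b['conf'],2)) for b in boxes_of('side','pick_tip')[:2]])
for t in ['housing','ring_end','pick_tip']: print([(np.round(b['rect'],1).tolist(),round(b['conf'],2)) for b in boxes_of('wrist',t)[:2]])
for z in (0,-.01): print(proj('wrist',T[:3,3]-T[:3,0]*.118+[0,0,z+.005],T))
E
```

```text
[[-0.9992  0.0389  0.0016  0.4689]
 [ 0.0389  0.9992  0.001   0.2945]
 [-0.0016  0.0011 -1.      0.0958]
 [ 0.      0.      0.      1.    ]]
[([264.1, 217.8, 55.5, 18.0], 0.66)]
[([40.8, 344.0, 80.3, 109.7], 0.92)]
[([40.2, 342.9, 78.0, 114.3], 0.58)]
[([322.5, 196.3, 20.3, 103.2], 0.92)]
[318.8599 378.3725]
[318.8584 367.3775]
```

View pics/w2.png

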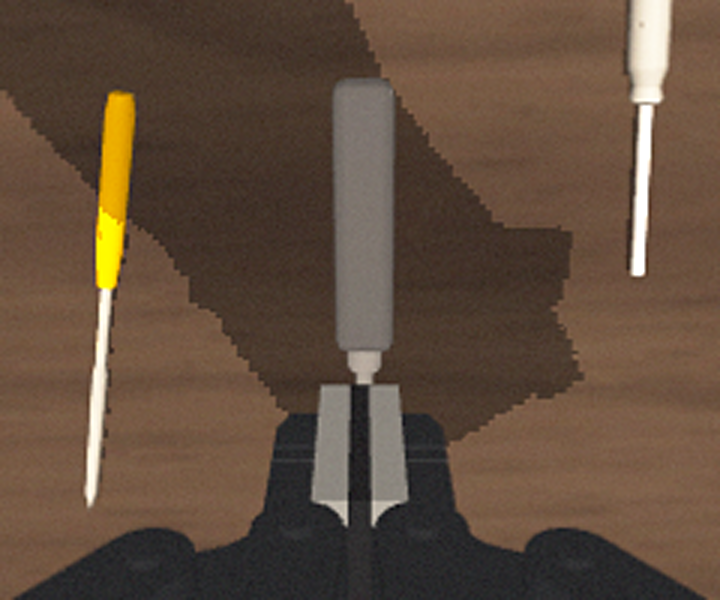

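The pick hasn't moved and the gripper shut on nothing. In this view the pads end at about v=248, which is higher than the stated TCP would give. I'll check the fingertip position against the calibration.

```bash
python3 - <<'E'
from h import *
np.set_printoptions(precision=4,suppress=True)
print('start tcp in side',proj('side',[.139,.479,.195]),proj('side',[.139,.479,.215]))
a=cv2.imread('pics/side0.png')[70:150,20:120]; g=a.max(2)
T=pose()
g=np.array([.468,.295,.009]);d=np.array([.9993,-.0387,0])
for s,z in [(-.042,.018),(.042,.018),(.118,.009)]: print('handle',proj('wrist',g+d*s+[0,0,z-.009],T))
for x in (.011,-.011):
  for h in (0,.01,.02,.03): print(x,h,proj('wrist',(T@[x,0,-h,1])[:3],T))
im=vision.camera('side');P=proj('side',T[:3,3]);print('tcp side',P, proj('side',T[:3,3]+[0,0,.02]))
u,v=P.astype(int);im=im.copy();c=(max(0,u-70),max(0,v-60),u+70,v+45)
cv2.drawMarker(im,(u,v),(255,0,0),0,6,1);save(im,'s2.png',c,5)
E
```

```text
start tcp in side [ 73.1783 143.784 ] [ 71.3905 134.7068]
handle [320.3622 149.9238]
handle [320.3322 241.0447]
handle [320.2886 303.5105]
0.011 0 [318.6182 218.1254]
0.011 0.01 [318.5889 224.4169]
0.011 0.02 [318.5564 231.3991]
0.011 0.03 [318.5201 239.1917]
-0.011 0 [318.6661 249.3778]
-0.011 0.01 [318.6404 256.986 ]
-0.011 0.02 [318.612  265.3921]
-0.011 0.03 [318.5805 274.7273]
tcp side [251.8413 182.9878] [251.4311 174.7275]
```

View pics/s2.png

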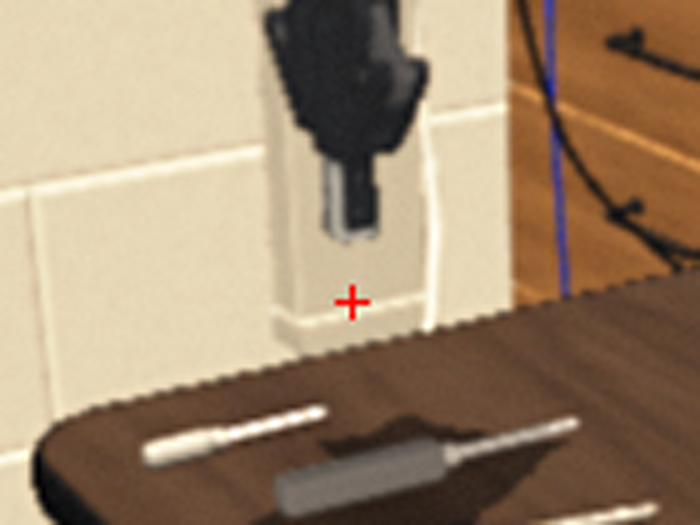

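The side view shows the closed fingertips at crop (352,238), against the computed TCP at (352,302). The real tips are therefore about 31 mm behind the reported TCP, while sideways alignment is fine. I'll go correspondingly deeper in steps and watch the force.

Call:
send_rows --motion "0 0 0 0 0; 0 0 0 4 0; 0 0 0 8 0; 0 0 0 10.5 0; 0 0 0 10.5 0"

```text
clock: 4.4
eef_pos: [0.4648, 0.292, -0.014]
tool_rot: [0.019, 1.0, -0.002, -0.004]
ft_force: [-0.1, -0.6, 0.3]
grip_width: 0.0427
grasp_force: 0.0
```

Call:
send_rows --motion "0 0 0 0.6 0; 0 0 0 1.2 0; 0 0 0 1.6 0; 0 0 0 1.6 0; 0.2 0 0 1.6 0"

```text
clock: 4.9
eef_pos: [0.4688, 0.2945, -0.0253]
tool_rot: [0.019, 1.0, 0.0, 0.0]
ft_force: [0.5, -0.1, -0.1]
grip_width: 0.0343
grasp_force: 0.0
```

Call:
send_rows --motion "1 0 0 0 0; 1 0 0 0 0; 1 0 0 0 0; 1 0 0 0 0; 1 0 0 0 0"

```text
clock: 5.4
eef_pos: [0.4689, 0.2946, -0.025]
tool_rot: [0.019, 1.0, 0.0, 0.001]
ft_force: [-0.9, 0.6, 5.3]
grip_width: 0.0159
grasp_force: 60.9
```

Call:
send_rows --motion "1 0 0 -3 0; 1 0 0 -6 0; 1 0 0 -9 0; 1 0 0 -12 0; 1 0 0 -12 0"

```text
clock: 5.9
eef_pos: [0.4712, 0.296, 0.0985]
tool_rot: [0.019, 1.0, 0.002, 0.004]
ft_force: [0.2, 0.9, 0.5]
grip_width: 0.016
grasp_force: 60.2
```

```bash
python3 - <<'E'
from h import *
np.set_printoptions(precision=4,suppress=True)
T=pose();im=vision.camera('wrist');s=vision.camera('side');print(T)
a=T[:3,3]+[0,0,.034];t=a-T[:3,0]*.118
print('w tip',proj('wrist',t,T),'side grip,tip',proj('side',a),proj('side',t))
u,v=proj('side',a).astype(int)
A=cv2.resize(s[v-40:v+30,u-60:u+70],None,fx=5,fy=5,interpolation=cv2.INTER_CUBIC)
B=cv2.resize(im[200:400,220:420],None,fx=1.75,fy=1.75,interpolation=cv2.INTER_CUBIC)
A=cv2.resize(A,(450,350*450//650));C=np.zeros((350,800,3),np.uint8);C[:A.shape[0],:450]=A;C[:,450:]=B;save(C,'c3.png');print('side crop origin',u-60,v-40,'scale',450/130)
E
```

```text
[[-0.9992  0.0388  0.0073  0.4712]
 [ 0.0388  0.9992  0.0045  0.296 ]
 [-0.0071  0.0048 -1.      0.0985]
 [ 0.      0.      0.      1.    ]]
w tip [319.055  416.0237] side grip,tip [252.0324 166.3291] [297.184 157.673]
side crop origin 192 126 scale 3.4615384615384617
```

View pics/c3.png

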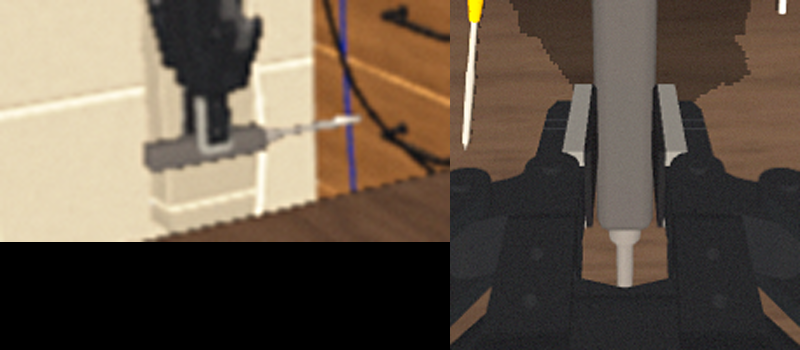

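The pick is held level, tip at side px (295,160), and sits on the tool axis in the wrist view. I'll carry it across to in front of the housing's notch.

Call:
send_rows --motion "1 0.6 -4.5 0 -0.02; 1 1 -9 0 -0.04; 1 1.4 -13.5 0 -0.06; 1 1.7 -18 0 -0.07; 1 2 -22.5 0 -0.07"

```text
clock: 6.5
eef_pos: [0.4375, 0.0684, 0.0922]
tool_rot: [-0.016, 1.0, -0.0, -0.002]
ft_force: [0.9, 0.2, -0.5]
grip_width: 0.016
grasp_force: 60.2
```

Call:
send_rows --motion "1 0.4 -4.5 0 0; 1 0.7 -9 0 0; 1 1 -12.9 0 0; 1 1 -12.9 0 0; 1 1 -12.9 0 0"

```text
clock: 7.0
eef_pos: [0.4322, -0.0596, 0.0926]
tool_rot: [-0.014, 1.0, 0.0, -0.002]
ft_force: [-0.1, 0.0, -0.5]
grip_width: 0.0158
grasp_force: 60.2
```

```bash
python3 - <<'E'
from h import *
np.set_printoptions(precision=4,suppress=True)
print(bot.get_obs()['clock'],pose())
E
```

```text
7.0 [[-0.9996 -0.0285 -0.0031  0.4322]
 [-0.0285  0.9996  0.0009 -0.0596]
 [ 0.0031  0.001  -1.      0.0926]
 [ 0.      0.      0.      1.    ]]
```

Call:
send_rows --motion "1 0 0 3 0; 1 0 0 6 0; 1 0 0 8 0; 1 0 0 8 0; 1 0 0 8 0"

```text
clock: 7.5
eef_pos: [0.4331, -0.0578, 0.0137]
tool_rot: [-0.017, 1.0, 0.0, -0.001]
ft_force: [0.1, -0.6, 0.2]
grip_width: 0.0162
grasp_force: 60.2
```

```bash
python3 - <<'E'
from h import *
np.set_printoptions(precision=4,suppress=True)
T=pose();w=vision.camera('wrist');s=vision.camera('side');t=vision.camera('top');print(T)
cv2.imwrite('raw_s.png',s[:,:,::-1]);cv2.imwrite('raw_t.png',t[:,:,::-1])
A=cv2.resize(s[200:300,330:450],(480,400),interpolation=cv2.INTER_CUBIC)
B=cv2.resize(t[140:240,360:440],(320,400),interpolation=cv2.INTER_CUBIC)
save(np.hstack([A,B]),'c4.png')
for z in (.028,.034):
  p=T[:3,3]+[0,0,z];q=p-T[:3,0]*.118
  for c in('side','top'):print(z,c,proj(c,p),proj(c,q))
for c in('side','top'):
  for n in('pick_tip','ring_end'):print(c,n,[(np.round(b['rect'],1).tolist(),round(b['conf'],2)) for b in boxes_of(c,n)[:1]])
R2=np.array([np.cos(.03),np.sin(.03),0]);N=np.array([-R2[1],R2[0],0]);o=np.array([.6255,-.052,0])
for nm,x,y,z in [('lug under',-.0365,0,.05),('lug near edge R',-.0437,-.007,.05),('near edge L',-.0437,.007,.05),('notch floor out R',-.05,-.02,.03),('notch floor out L',-.05,.02,.03),('rim R',-.05,-.02,.056),('rim L',-.05,.02,.056)]:
  P=o+R2*x+N*y+[0,0,z];print(nm,proj('side',P),proj('top',P))
E
```

```text
[[-0.9994 -0.0334 -0.0019  0.4331]
 [-0.0334  0.9994  0.0005 -0.0578]
 [ 0.0019  0.0005 -1.      0.0137]
 [ 0.      0.      0.      1.    ]]
0.028 side [331.857  278.1235] [381.7879 257.0399]
0.028 top [418.0772 255.8019] [409.2591 204.4835]
0.034 side [331.9412 275.1079] [382.0136 254.2073]
0.034 top [418.7124 255.6409] [409.819  203.9876]
side pick_tip [([339.9, 277.1, 60.8, 26.3], 0.59)]
side ring_end [([408.9, 239.4, 46.2, 21.8], 0.62)]
top pick_tip [([418.1, 238.9, 16.8, 66.9], 0.52)]
top ring_end [([404.6, 169.8, 38.9, 39.3], 0.85)]
lug under [396.6872 247.0802] [407.4592 187.6418]
lug near edge R [396.7276 249.6944] [410.9753 190.3145]
near edge L [391.3222 246.7171] [404.979  191.0375]
notch floor out R [398.5702 262.9446] [415.0166 194.1752]
notch floor out L [383.3157 254.1338] [398.2233 196.2091]
rim R [399.7707 250.689 ] [417.6114 191.7252]
rim L [384.2805 242.1798] [400.3446 193.812 ]
```

View pics/c4.png

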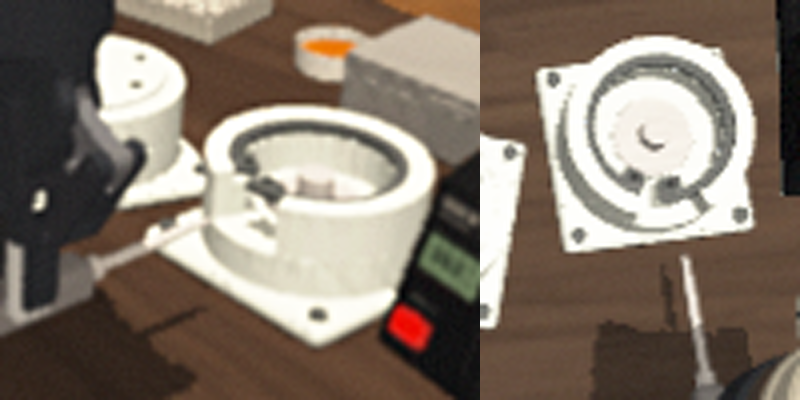

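The side crop shows the tip at full px (381,254), so the axis is at z≈0.048, a bit high for the gap. The top crop shows the tip at (411,204.5) and the lug at (407,187.5). I'll compute the lateral correction from the same camera.

```bash
python3 - <<'E'
from h import *
np.set_printoptions(precision=4,suppress=True)
tip=atz('top',411.2,204.5,.0477);sh=atz('top',417,232.5,.0477);lug=atz('top',407,187.5,.055)
print(tip,sh,lug,'shank yaw',np.arctan2(*(tip-sh)[[1,0]]))
T=pose();X=-T[:3,0];Y=T[:3,1]
print('lug-tip along pick',(lug-tip)@X,'tool y',(lug-tip)@Y, 'axis-tip', (np.array([.6255,-.052,0])-tip)@X)
# dark lug centroid & shank tip refinement
t=cv2.cvtColor(cv2.imread('raw_t.png'),cv2.COLOR_BGR2GRAY)
print(t[180:212,398:420])
E
```

```text
[ 0.5495 -0.0568  0.0477] [ 0.4847 -0.0611  0.0477] [ 0.5884 -0.0509  0.055 ] shank yaw 0.06632145973721405
lug-tip along pick 0.03900775113526721 tool y 0.004708877623749261 axis-tip 0.07599900698897688
[[243 243 243 243 244 243 244 244 244 244 244 244 237 250 253 253 253 253
  253 199 142 126]
 [236 243 244 244 244 244 243 242 241 242 239 241 238 251 253 253 253 253
  253 210 148 125]
 [151 186 229 240 240 240 240 241 241 240 247 252 254 254 254 254 254 254
  206 132 121 121]
 [ 82 106 155 220 235 237 230 220 246 224 250 245 252 254 254 254 253 215
  148 126 121 121]
 [ 70  90 114 185 187 229 220 178 165 134 123 126 247 253 254 254 237 165
  127 122 135 221]
 [112 117 121 209 250 245 171 120 108  72  92 118 223 251 253 214 130 122
  123 123 208 252]
 [140 137 150 245 233 192 134 117 101  77  95 120 188 215 154 122 130 126
  129 210 252 254]
 [127 125 215 250 230 188 136 116 123 120 121 140 130 131 126 122 121 202
  251 254 254 254]
 [219 157 246 254 234 191 147 125 124 121 121 133 133 126 121  98  92 202
  252 254 255 254]
 [254 254 254 253 229 186 146 121 125 124 122 123 120 156 1
[... 1380 characters left out ...]
2  84 157 173 115  81  80  81
   80  81  80  79]
 [ 81  82  83  81  81  80  82  79  80  82  81  79 138 233 160  77  78  78
   79  80  77  74]
 [ 80  81  78  78  77  80  80  62  71  80  80  81 112 228 161  83  78  81
   80  78  82  80]
 [ 82  82  80  81  80  80  82  61  73  77  80  79  96 226 175  93  82  81
   79  76  81  80]
 [ 80  81  82  82  81  80  78  62  73  81  81  81  92 220 192 111  82  82
   80  81  82  81]
 [ 81  79  83  80  81  81  81  63  51  74  82  83  83 213 232 149  84  82
   79  82  82  80]
 [ 82  80  83  81  81  84  83  63  51  52  74  82  81 204 239 159  84  82
   80  80  80  81]
 [ 80  82  81  80  83  82  83  63  50  50  72  81  83 190 240 178  94  80
   78  80  79  77]]
```

Call:
send_rows --motion "1 0 0.45 0.7 0; 1 0 0.45 0.7 0; 1 -1.5 0.45 0.7 0; 1 -2.5 0.45 0.7 0; 1 -2.5 0.45 0.7 0"

```text
clock: 8.35
eef_pos: [0.4603, -0.0538, 0.0072]
tool_rot: [-0.016, 1.0, -0.0, 0.001]
ft_force: [-0.6, 0.3, -0.3]
grip_width: 0.0157
grasp_force: 60.2
```

```bash
python3 - <<'E'
from h import *
np.set_printoptions(precision=4,suppress=True)
T=pose();s=vision.camera('side');t=vision.camera('top');print(T[:3,3],bot.get_obs()['ft_force'])
A=cv2.resize(s[215:275,365:435],(466,400),interpolation=cv2.INTER_CUBIC)
B=cv2.resize(t[165:225,385:435],(333,400),interpolation=cv2.INTER_CUBIC)
save(np.hstack([A,B]),'c5.png')
q=T[:3,3]+[0,0,.034]-T[:3,0]*.118;print(proj('side',q),proj('top',q))
E
```

```text
[ 0.4603 -0.0538  0.0072] [-0.7044 -0.3537 -1.2927]
[391.0997 252.0062] [406.0487 193.1086]
```

View pics/c5.png

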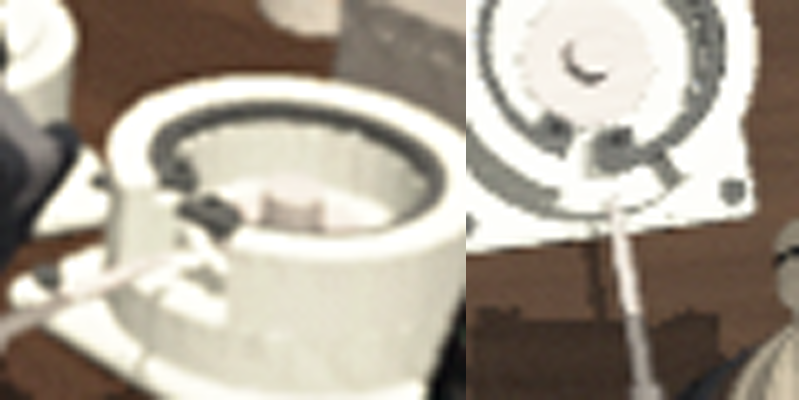

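The top crop shows the tip at the notch mouth (614,203), in line with the lug at (612,150). The side crop shows it below the lug, so I'll insert.

Call:
send_rows --motion "1 -1 0 0 0; 1 -2 0 0 0; 1 -3 0 0 0; 1 -3 0 0 0; 1 -3 0 0 0"

```text
clock: 8.95
eef_pos: [0.4886, -0.0528, 0.0069]
tool_rot: [-0.016, 1.0, 0.0, -0.0]
ft_force: [0.1, -0.3, -0.4]
grip_width: 0.0161
grasp_force: 60.2
```

Call:
send_rows --motion "1 0 0 -0.4 0; 1 0 0 -0.8 0; 1 0 0 -1.2 0; 1 -0.1 0 -1.6 0; 1 -0.2 0 -2 0"

```text
clock: 9.45
eef_pos: [0.4903, -0.0528, 0.0275]
tool_rot: [-0.016, 1.0, -0.0, -0.0]
ft_force: [0.2, -0.0, -0.8]
grip_width: 0.0159
grasp_force: 60.2
```

```bash
python3 - <<'E'
from h import *
np.set_printoptions(precision=4,suppress=True)
T=pose();s=vision.camera('side');t=vision.camera('top');print(T[:3,3],bot.get_obs()['ft_force'])
A=cv2.resize(s[200:260,365:435],(466,400),interpolation=cv2.INTER_CUBIC)
B=cv2.resize(t[155:215,385:435],(333,400),interpolation=cv2.INTER_CUBIC)
save(np.hstack([A,B]),'c6.png')
q=T[:3,3]+[0,0,.034]-T[:3,0]*.118;print(q,proj('side',q),proj('top',q))
E
```

```text
[ 0.4903 -0.0528  0.0275] [-0.9473 -0.3118 -0.99  ]
[ 0.6083 -0.0491  0.0615] [402.9747 238.1041] [405.6345 178.4306]
```

View pics/c6.png

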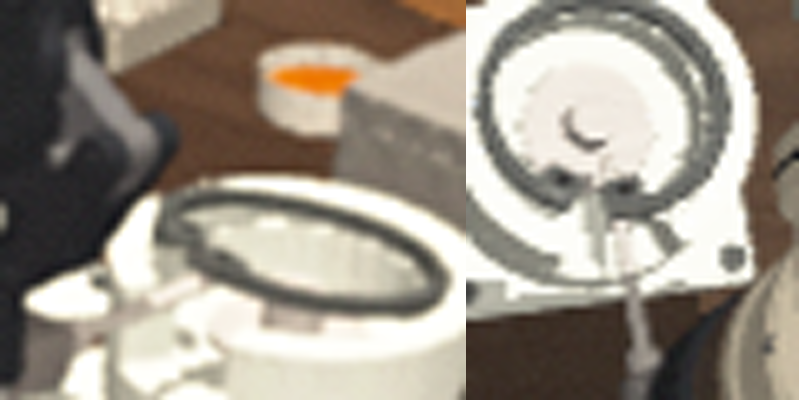

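The ring is tipping up on the pick: its front is clear of the groove in both views. I'll keep raising it, feeding inwards.

Call:
send_rows --motion "1 -0.15 0 -0.5 0; 1 -0.3 0 -1 0; 1 -0.5 0 -1.5 0; 1 -0.7 0 -2 0; 1 -0.8 0 -2.2 0"

```text
clock: 10.05
eef_pos: [0.4993, -0.0525, 0.0499]
tool_rot: [-0.016, 1.0, -0.0, 0.001]
ft_force: [-0.2, 0.1, -1.1]
grip_width: 0.0158
grasp_force: 60.2
```

Call:
send_rows --motion "1 -0.2 0 -0.5 0; 1 -0.4 0 -1 0; 1 -0.4 0 -1 0; 1 -0.4 0 -1 0"

```text
clock: 10.45
eef_pos: [0.5027, -0.0524, 0.0593]
tool_rot: [-0.016, 1.0, -0.0, 0.0]
ft_force: [0.2, -0.2, -0.0]
grip_width: 0.0159
grasp_force: 60.2
```

```bash
python3 - <<'E'
from h import *
np.set_printoptions(precision=4,suppress=True)
T=pose();s=vision.camera('side');t=vision.camera('top');print(T[:3,3],bot.get_obs()['ft_force'])
A=cv2.resize(s[190:260,355:435],(457,400),interpolation=cv2.INTER_CUBIC)
B=cv2.resize(t[155:215,385:435],(333,400),interpolation=cv2.INTER_CUBIC)
save(np.hstack([A,B]),'c7.png')
q=T[:3,3]+[0,0,.034]-T[:3,0]*.118;print(q,proj('side',q),proj('top',q))
E
```

```text
[ 0.5027 -0.0524  0.0593] [-0.4352 -0.2154 -0.9882]
[ 0.6207 -0.0488  0.0933] [408.9542 221.3838] [407.6508 169.361 ]
```

View pics/c7.png

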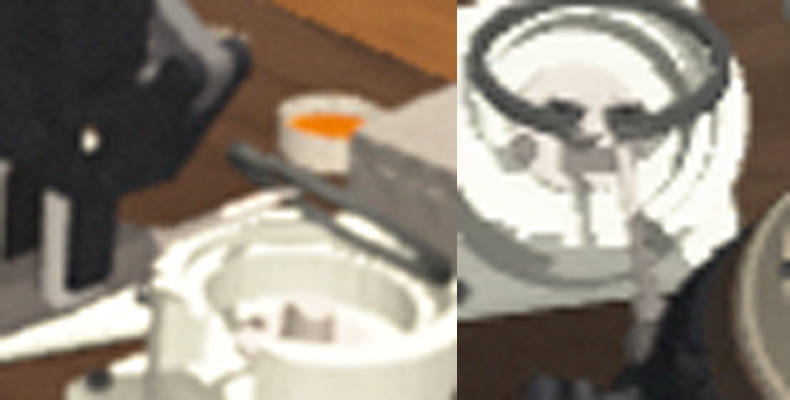

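The ring now stands steeply, with its end at side px (396,217) and the pick under the lug. I'll drop slightly to break contact and withdraw.

Call:
send_rows --motion "1 0 0 0.4 0; 1 0 0 0.8 0; 1 1 0 0.8 0; 1 3 0 0.8 0; 1 6 0 0.8 0"

```text
clock: 11.05
eef_pos: [0.4423, -0.0543, 0.0509]
tool_rot: [-0.016, 1.0, -0.0, 0.0]
ft_force: [0.6, -0.3, -0.3]
grip_width: 0.016
grasp_force: 60.2
```

Call:
send_rows --motion "1 3 0 0 0; 1 3.8 0 0 0; 1 3.8 0 3 0; 1 3.8 0 5 0; 1 3.8 0 5 0"

```text
clock: 11.55
eef_pos: [0.4019, -0.0552, -0.0008]
tool_rot: [-0.016, 1.0, 0.0, -0.002]
ft_force: [-0.7, 0.0, -0.4]
grip_width: 0.0158
grasp_force: 60.2
```

Lower to TCP z ≈ -0.024 and release.

Call:
send_rows --motion "1 0 0 0.8 0; 1 0 0 1.6 0; 1 0 0 2.2 0; 1 0 0 2.3 0; 1 0 0 2.3 0"

```text
clock: 12.05
eef_pos: [0.4045, -0.0554, -0.022]
tool_rot: [-0.016, 1.0, 0.0, -0.0]
ft_force: [0.3, -0.7, -1.2]
grip_width: 0.0158
grasp_force: 60.2
```

Call:
send_rows --motion "0.4 0 0 0 0; 0.2 0 0 0 0; 0 0 0 0 0; 0 0 0 0 0; 0 0 0 0 0"

```text
clock: 12.55
eef_pos: [0.4046, -0.0555, -0.0218]
tool_rot: [-0.016, 1.0, -0.0, 0.0]
ft_force: [0.1, -0.3, 0.5]
grip_width: 0.0428
grasp_force: 0.0
```

Call:
send_rows --motion "0 0 0 -3 0; 0 0 0 -7 0; 0 0 0 -12 0; 0 0 0 -12 0; 0 0 0 -12 0"

```text
clock: 13.05
eef_pos: [0.4058, -0.0557, 0.0994]
tool_rot: [-0.016, 1.0, -0.0, 0.002]
ft_force: [0.2, -0.1, -1.0]
grip_width: 0.0426
grasp_force: 0.0
```

```bash
python3 - <<'E'
from h import *
s=vision.camera('side');w=vision.camera('wrist')
A=cv2.resize(s[170:300,290:440],(460,400),interpolation=cv2.INTER_CUBIC)
B=cv2.resize(w[100:400,180:435],(340,400),interpolation=cv2.INTER_CUBIC)
save(np.hstack([A,B]),'c8.png');print(bot.get_obs()['clock'])
E
```

```text
13.15
```

View pics/c8.png

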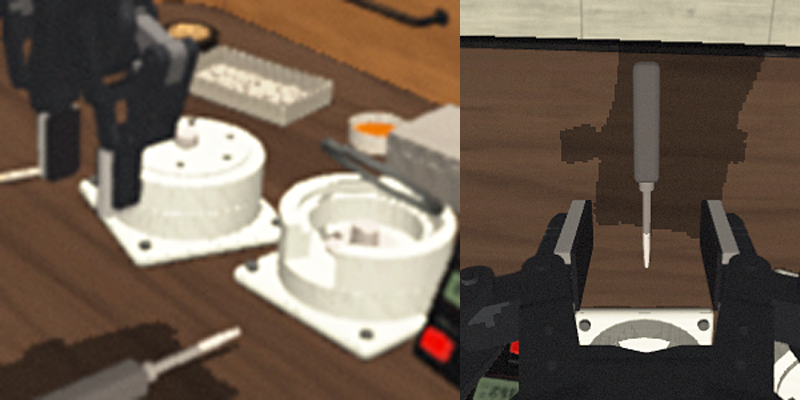

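The side crop shows the ring still standing steeply, end at about (330,148). The wrist crop shows the pick flat on the table, from (646,65) to (646,265), clear of the gripper.

```bash
python3 -c "
from workcell import workorder;print(workorder.job_done())"
```

```text
the job is handed in; nothing more can be done
None
```

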